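# Clamp a clog sole in the cobbler's press

### The arm

A 6-joint arm with a two-finger parallel gripper is mounted at the origin on the work surface. World frame = base frame: x ahead of the robot, y to its left, z up, the work surface at z = 0. Lengths are in m, angles in degrees, forces in N, time in s.
With the tool pointing down it reaches from about 0.4 to 0.825 m from the base axis. Payload 7 kg.
Tool frame: the origin (TCP) lies midway between the tips of the shut fingers; the grasp point (between the pads) lies 19 mm behind it; z points along the fingers, y is the line along which they close (so a half turn about z gives the same grasp; the last joint's range is limited). The gripper opens to 88 mm and grips with 3 to 60 N. Pads are 19 mm wide; open, the fingers measure 130 mm over their backs; the gripper's body (78 mm by 193 mm) begins 47 mm behind the grasp point.
Start: joints at [91.564, 20.546, 0.682, 0, -70.136, -16.507], TCP at [0.174, 0.652, 0.2] pointing down, gripper open.
Joint ranges: [-176.03, 176.03], [-82.01, 121.73], [-58.28, 71.71], [-173.87, 95.51], [-174.79, -0.11], [-173.66, 173.66]. Speed limits (degrees/s): [136.94, 136.94, 172.46, 180, 180, 180].

### API

Orientations are given as [roll, pitch, yaw] about the fixed x, y, z axes, in that order (R = Rz(yaw) Ry(pitch) Rx(roll)).
In Python, from plant import r gives the robot as it stands. The module is installed in compiled form; this text tells all that it offers.
- The arm moves only by the tool play_rows, never from a script. Its argument "rows" is a list of rows, each an object with "slide": the shift along the tool's x, y, z as a fraction of full scale, a list of three; "delta_rot": the turn, a rotation vector about the tool's x, y, z as a fraction of full scale, a list of three; "fingers": the opening, from -1 (shut) to 1 (fully open). In form: [{"slide": [x, y, z], "delta_rot": [rx, ry, rz], "fingers": fingers}, ...]. A call has 1 to 8 rows; each row shifts and turns the commanded pose from where the row before left it, along the tool's axes as they then stand; what a row does not reach is not made up. Full scale, the value 1, is 0.15 m for a shift and 0.08 rad for a turn. A row lasts 1/8 s, in which the tool goes at most 62.5 mm and 10.7 degrees, less where a joint would pass 70% of its speed; a pose out of reach is approached as far as the arm can. A call with a number of a shift or a turn outside -1 to 1 is refused whole. A call with a gripper value outside its range is refused whole. The fingers move at their own pace and stop on an object; "squeeze" is the grip in N (left out, the last holds). Time passes only in rows, so rows that do not move let the fingers close. It gives the time, the measured TCP pose, the force, the opening and the grip force at its end, in the units of the state.
- r.get_state(): the state, without advancing time (a new reading comes with each control period).
- r.capture(name): name is "scene" or "top" or "wrist"; returns a dict with "image" (480x640x3 uint8, blue, green, red), "fx", "fy", "cx", "cy" (pixels), "R" (3x3) and "t" (3): a world point X has camera coordinates R X + t; the wrist camera has in their place "T_tool_cam" (4x4, takes a point from camera to tool coordinates, whose origin is the TCP and whose axes are the flange's). Camera axes: x right, y down, z forward; pixel columns grow to the right and rows downward; lengths in m; the calibration is good to about 2 mm. A picture is of the moment at which its call begins: read the wrist's pose just before it. There is no depth.
- r.close_job(): hands the job in; it is judged then, once.
The state is a dict: "time_s": time; "joints": joint angles; "qd": joint speeds; "joint_torque": joint torques, N m; "tcp_pos": TCP position; "eef_rot": TCP orientation; "contact_force": force on the tool from outside, world axes, zero at the start; "moment": the same for the moment, N m; "gripper_width": finger opening in m; "gripper_force": force on a finger pad.
Only numpy, scipy, OpenCV 4.12 (cv2) and the standard library are available. Lean on these libraries where they do the work, as an engineer would, in place of code of your own. Each camera call takes 0.05 s, during which the arm holds its last target. There are 200 camera calls.

### The job

Set the wooden clog sole in the green press, toe first, lying flat between the side rails with its toe against the toe stop, so that its new rubber half-sole can bond. Then wind the red wheel clockwise by its wooden handle until the press bites and the handle feels firm, taking a push of about 16 N to keep it turning (11 N when free); 21 N would crush the rubber. Let go with the sole left clamped, and leave the tin, the brush and the tape roll where they are.

Things in the scene. Friction and masses are not known exactly. Their poses are not given: they have to be found in the camera images.
- sole: Loose wooden clog sole, footbed down, 240 mm long, 0.25 to 0.4 kg. Origin on its underside below the heel block's centre; x to the toe, y to its side, z up. Board 22 mm thick, 80 mm wide, from x = -40 to the round toe (radius 40) at x = +200. Black rubber half-sole on the front (x over 75): 27 mm thick in all there.
- heel_top (a point): Centre of the top face of the sole's heel block, axes as the sole. The block is 60 mm long (x), 50 mm wide (y), and stands from the 22 mm board to 69 mm above the sole's underside. It is the place to grip, across its width.
- toe (a point): Tip of the sole's toe at underside level, 200 mm along x from the sole's origin.
- press: Green screw press, fixed. Origin on the bench under the wheel's axis; z up; y points out of the throat, where the sole goes in. Bed: x +-55, y -110 to +180, top at z = 30 mm. Over it a column (y -105 to -65) and an arm (x +-25, y -105 to +25, z 114 to 150). Steel side rails 12 mm high: inner faces at x = +-43 from y = -40 to +58, flaring to about +-52 at y = 90.
- stop (a point): Foot of the toe stop's face, on the bed's middle line, axes as the press: y = -40, z = 30 mm in the press frame. The stop is a steel block 70 mm wide, 20 mm high. Sole home: flat on the bed, its x along the press's -y, its toe at this point, its heel block then at y = +160 in the press frame.
- ram: Steel ram on the wheel's axis, with a sprung rubber-faced foot (54 mm across, about 45 N per mm) below it. It sinks 5 mm per rad of the wheel. The foot is 9 to 29 mm above a sole on the bed at the start. Its length below the ram is uncertain by 4 mm either way (wear), so the ram's height does not tell when it bites. Axes as the press.
- hub (a point): Wheel axis at the hub's top, 182 mm above the bench; turns with the wheel. Red three-spoke wheel, rim radius 55 mm, rim top at 178 mm. It does not rise or sink. Clockwise seen from above winds the ram down; 2 to 6.5 rad bring it from the start to the set feel. Its friction is constant, 0.6 Nm, and holds the screw when let go.
- crank (a point): Middle of the upright wooden handle, 55 mm from the wheel's axis: 22 mm across, z 184 to 234, spins on its pin. Push along the rim while turning: 11 N free, after the bite 0.35 N more per mm of handle travel. Set feel 16 N (57 N on the sole); 13.5 to 20 N (28 to 99 N) passes; 21 N (110 N) crushes. Just after a stop readings can be 5 N low: read in slow steps of 1 to 2 mm.
- glue_tin: Bystander: yellow tin, 68 mm across, 75 mm high, origin under its centre.
- brush: Bystander: shoe brush, 55 x 150 x 40 mm, long along its y, origin under its centre.
- tape: Bystander: orange roll of tape, 90 mm across, 25 mm high, origin under its centre.

How it is judged (in metres and radians):
On the way, in this order (a step that is already met when the one before it is completed fails the run):
1. the sole lies flat on the bed between the rails, its toe at the stop (within 5 mm), not yet clamped (y of toe in the frame of press between -0.045 and -0.035 m and x of toe in the frame of press between -0.007 and 0.007 m and x of sole in the frame of press between -0.015 and 0.015 m and z of sole in the frame of press between 0.026 and 0.034 m and angle between sole's own z axis and vertical below 0.05 rad and contact force between ram and sole below 1 N), for 0.2 s.
2. the foot presses the sole with 28 to 99 N (contact force between ram and sole between 28 and 99 N), for 0.2 s.
At the end, for the whole second after the job is handed in: The sole lies flat on the press's bed, its toe within 5 mm of the stop and within 7 mm of the middle (its heel within 15 mm), at rest and clamped with 28 to 99 N between foot and sole after the handle is let go (all of step 2 and y of toe in the frame of press between -0.045 and -0.035 m and x of toe in the frame of press between -0.007 and 0.007 m and x of sole in the frame of press between -0.015 and 0.015 m and z of sole in the frame of press between 0.026 and 0.034 m and angle between sole's own z axis and vertical below 0.05 rad and linear speed of sole below 0.01 m/s); the robot touches nothing.
It fails at once if the foot presses the sole with more than 110 N (21 N at the handle): rubber crushed (contact force between ram and sole above 110 N).
It fails at once if the tin moved more than 30 mm (distance of glue_tin from where it was at the start of the episode above 0.03 m).
It fails at once if the brush moved more than 30 mm (distance of brush from where it was at the start of the episode above 0.03 m).
It fails at once if the tape roll moved more than 30 mm (distance of tape from where it was at the start of the episode above 0.03 m).
It also fails if it takes over 72 s, if anything falls off the work surface, if the arm or the gripper's body presses on something with over 40 N, if the wrist force passes 120 N, or if a joint passes its speed limit or range.

## Working session

There is one attempt and no reset: what is moved stays moved. The work goes in short steps, Python scripts to look and compute and a tool call to move; the robot and the scene stay as the last step left them, time stands still between calls to the robot, and variables do not carry over. Pictures are saved under pics/ and viewed, at most 10 in all, crops included, and the job is handed in when it is done.

Besides the shell and the picture viewer there is one more tool, called by a JSON object that holds its "name" and its "arguments", one argument or row to a line. play_rows: Moves the arm, as the interface text tells. Shift numbers are shares of 0.15 m and turn numbers shares of 0.08 rad, none past 1 either way. Its arguments: {"type":"object","properties":{"rows":{"type":"array"},"squeeze":{"type":"number"}},"required":["rows"]}

```bash
mkdir -p pics
python3 - <<'E'
from plant import r
import cv2,numpy as np,pickle
print(r.get_state())
d={}
for n in("scene","top"):
    c=r.capture(n);d[n]=c;cv2.imwrite(f"pics/{n}0.png",c["image"]);print(n,c["fx"],c["fy"],c["cx"],c["cy"],c["R"],c["t"])
pickle.dump(d,open("c0.pkl","wb"))
E
```

```text
{'time_s': 0.0, 'joints': array([ 9.15630413e+01,  2.05910624e+01,  6.34009570e-01, -2.11970292e-02,
       -7.01340391e+01, -1.65060473e+01]), 'qd': array([ 0.06058893, -0.01957347,  0.01599448, -0.00369131,  0.01248146,
       -0.03348118]), 'joint_torque': array([-1.19388413e-03, -5.82722390e+01,  2.93061054e+01,  6.99684530e+00,
        7.01167941e-03, -1.68958773e-04]), 'tcp_pos': array([0.17394861, 0.65165955, 0.19872532]), 'eef_rot': array([ 1.79907000e+02, -6.77802167e-03, -1.49502196e+01]), 'contact_force': array([-0.19147048,  0.64488062, -0.17169959]), 'moment': array([ 0.01031771, -0.00965905, -0.02721413]), 'gripper_force': 0.0, 'gripper_width': 0.08775929977521993}
scene 553.3996016118207 553.3996016118207 314.4903043592436 236.53776856976566 [[ 0.80160145  0.59777869 -0.00978536]
 [ 0.38523132 -0.52896065 -0.7561729 ]
 [-0.45720012  0.60237967 -0.6542987 ]] [-0.51811804 -0.06638646  1.65292103]
top 439.71607629625044 439.71607629625044 317.7996803263693 237.2577346255382 [[-0.00837368 -0.99903925 -0.04301685]
 [-0.99945417  0.00973644 -0.03156829]
 [ 0.03195679  0.04272903 -0.99857548]] [0.08962952 0.56878346 1.00953683]
```

View pics/top0.png

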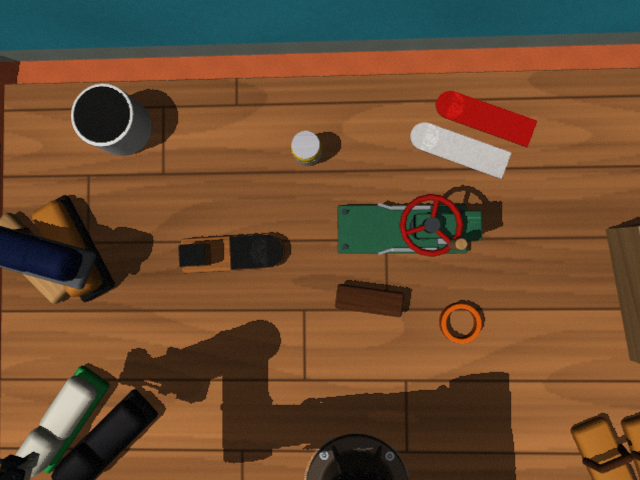

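View pics/scene0.png

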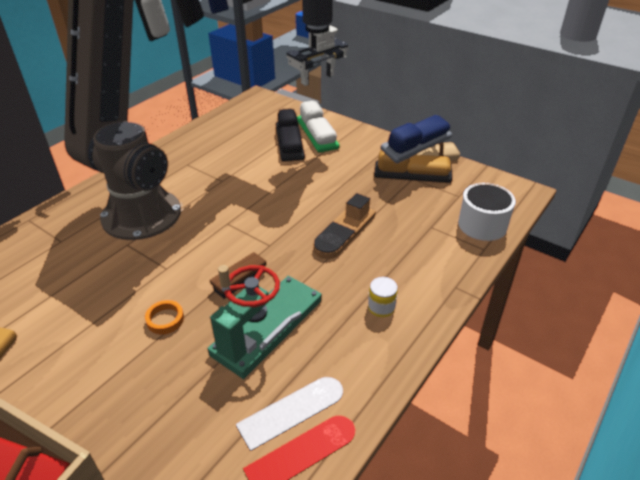

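Top view: the sole lies around (180–284, 233–272) with its toe to the right. The press runs from (338, 230) to (480, 230) with its throat to the left. The hub is near (432, 225) and the wooden handle's top near (461, 244). The tin is at (306, 148), the brush at (370, 300) and the tape at (461, 323). The scene view agrees.

```bash
cat > h.py <<'E'
import numpy as np,cv2,pickle
from scipy.spatial.transform import Rotation as Ro
def ray(c,uv,z):
    uv=np.atleast_2d(uv).astype(float)
    d=np.c_[(uv[:,0]-c["cx"])/c["fx"],(uv[:,1]-c["cy"])/c["fy"],np.ones(len(uv))]@c["R"]
    o=-c["R"].T@c["t"]
    return o+d*((z-o[2])/d[:,2])[:,None]
def wristcam(r,name=None):
    s=r.get_state();c=dict(r.capture("wrist"))
    T=np.eye(4);T[:3,:3]=Ro.from_euler("xyz",s["eef_rot"],degrees=True).as_matrix();T[:3,3]=s["tcp_pos"]
    W=np.linalg.inv(T@c["T_tool_cam"]);c["R"]=W[:3,:3];c["t"]=W[:3,3]
    if name:cv2.imwrite(f"pics/{name}.png",c["image"])
    return s,c
def blobs(mask,amin=30):
    cs,_=cv2.findContours(mask,cv2.RETR_EXTERNAL,cv2.CHAIN_APPROX_NONE)
    return sorted([c for c in cs if cv2.contourArea(c)>amin],key=cv2.contourArea,reverse=True)
E
python3 - <<'E'
from h import *
d=pickle.load(open("c0.pkl","rb"));c=d["top"];im=c["image"]
hsv=cv2.cvtColor(im,cv2.COLOR_BGR2HSV)
def win(m,x0,x1,y0,y1):
    o=np.zeros_like(m);o[y0:y1,x0:x1]=m[y0:y1,x0:x1];return o
bk=win(cv2.inRange(hsv,(0,0,0),(179,255,60)),170,292,228,280)
for b in blobs(bk):print("dark",cv2.boundingRect(b),cv2.minAreaRect(b))
g=win(cv2.inRange(hsv,(60,80,30),(95,255,255)),325,490,190,265)
for b in blobs(g):print("green",cv2.boundingRect(b),cv2.minAreaRect(b))
rd=win(cv2.inRange(hsv,(0,170,60),(6,255,255)),390,475,180,270)
b=blobs(rd)[0];e=cv2.fitEllipse(cv2.convexHull(b));print("rim",e,ray(c,e[0],.174))
print("hub",ray(c,[432,225],.182),"crank",ray(c,[461,244],.234))
for n,p,z in(("heel",(195,253),.069),("toe",(284,250),.027),("bedend",(338,230),.03),("tin",(306,146),.075),("brush",(370,299),.04),("tape",(461,323),.025)):print(n,ray(c,p,z))
cv2.imwrite("pics/crop0.png",cv2.resize(im[185:345,165:495],None,fx=2.4,fy=2.4,interpolation=cv2.INTER_CUBIC))
E
```

```text
dark (224, 232, 67, 38) ((257.6974182128906, 250.30984497070312), (34.959571838378906, 65.28363037109375), 86.3086166381836)
dark (179, 239, 45, 28) ((201.09837341308594, 252.58200073242188), (24.354114532470703, 45.3584098815918), 84.80557250976562)
green (338, 205, 70, 48) ((372.5, 228.5), (47.0, 69.0), 90.0)
green (457, 205, 25, 36) ((470.23760986328125, 221.87625122070312), (36.020347595214844, 23.184368133544922), 84.2894058227539)
green (436, 205, 20, 33) ((446.3247985839844, 220.51824951171875), (34.1743049621582, 17.00171661376953), 70.01689910888672)
green (408, 231, 38, 18) ((426.5544738769531, 238.95545959472656), (37.711910247802734, 15.52258014678955), 5.710593223571777)
green (406, 210, 25, 19) ((418.0, 219.0), (18.0, 24.0), 90.0)
rim ((430.9290771484375, 224.7515411376953), (61.888023376464844, 62.729068756103516), 107.5184555053711) [[ 0.5863682  -0.14119914  0.174     ]]
hub [[ 0.58540868 -0.14151581  0.182     ]] crank [[ 0.54788627 -0.18105481  0.234     ]]
heel [[0.53551615 0.35421505 0.069     ]]
toe [[0.54062441 0.16148224 0.027     ]]
bedend [[0.58502477 0.03754235 0.03      ]]
tin [[0.7678725  0.10593602 0.075     ]]
brush [[ 0.42956253 -0.03228911  0.04      ]]
tape [[ 0.37355254 -0.23604488  0.025     ]]
```

View pics/crop0.png

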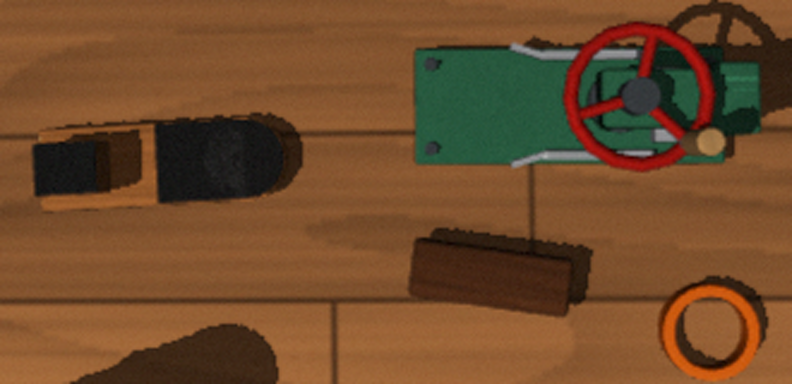

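The crop shows the heel block's top at crop (35–97, 140–195) and the toe at (283, 157). The press is nearly aligned with world y. Next I turn the tool, then go over the heel.

{"name": "play_rows", "arguments": {
  "rows": [
    {"slide":[0,0,-0.1],"delta_rot":[0,0,1],"fingers":1},
    {"slide":[0,0,-0.1],"delta_rot":[0,0,1],"fingers":1},
    {"slide":[0,0,-0.1],"delta_rot":[0,0,1],"fingers":1},
    {"slide":[0,0,0],"delta_rot":[0,0,1],"fingers":1},
    {"slide":[0,0,0],"delta_rot":[0,0,1],"fingers":1},
    {"slide":[0,0,0],"delta_rot":[0,0,1],"fingers":1},
    {"slide":[0,0,0],"delta_rot":[0,0,1],"fingers":1},
    {"slide":[0,0,0],"delta_rot":[0,0,1],"fingers":1}
  ]
}}

```text
time_s: 1.1
tcp_pos: [0.174, 0.6519, 0.2441]
eef_rot: [180.0, -0.0, -51.8]
contact_force: [0.5, -0.9, 1.0]
gripper_width: 0.0875
gripper_force: 0.0
```

{"name": "play_rows", "arguments": {
  "rows": [
    {"slide":[0,0,0],"delta_rot":[0,0,1],"fingers":1},
    {"slide":[0,0,0],"delta_rot":[0,0,1],"fingers":1},
    {"slide":[0,0,0],"delta_rot":[0,0,1],"fingers":1},
    {"slide":[0,0,0],"delta_rot":[0,0,1],"fingers":1},
    {"slide":[0,0,0],"delta_rot":[0,0,1],"fingers":1},
    {"slide":[0,0,0],"delta_rot":[0,0,1],"fingers":1},
    {"slide":[0,0,0],"delta_rot":[0,0,1],"fingers":1},
    {"slide":[0,0,0],"delta_rot":[0,0,0.9],"fingers":1}
  ]
}}

```text
time_s: 2.1
tcp_pos: [0.174, 0.6519, 0.244]
eef_rot: [180.0, -0.1, -88.0]
contact_force: [-0.1, -0.3, 0.4]
gripper_width: 0.0877
gripper_force: 0.0
```

{"name": "play_rows", "arguments": {
  "rows": [
    {"slide":[0.24,-0.3,0],"delta_rot":[0,0,0],"fingers":1},
    {"slide":[0.24,-0.3,0],"delta_rot":[0,0,0],"fingers":1},
    {"slide":[0.24,-0.3,0],"delta_rot":[0,0,0],"fingers":1},
    {"slide":[0.24,-0.3,0],"delta_rot":[0,0,0],"fingers":1},
    {"slide":[0.24,-0.3,0],"delta_rot":[0,0,0],"fingers":1},
    {"slide":[0.24,-0.3,0],"delta_rot":[0,0,0],"fingers":1},
    {"slide":[0.24,-0.3,0],"delta_rot":[0,0,0],"fingers":1},
    {"slide":[0.24,-0.3,0],"delta_rot":[0,0,0],"fingers":1}
  ]
}}

```text
time_s: 3.1
tcp_pos: [0.5459, 0.3766, 0.2443]
eef_rot: [180.0, -0.0, -87.8]
contact_force: [0.3, 0.8, -0.0]
gripper_width: 0.0875
gripper_force: 0.0
```

Run:
```python
from h import *
from plant import r
s,c=wristcam(r,"w1");print(s["tcp_pos"],s["eef_rot"],s["time_s"])
pickle.dump(c,open("w1.pkl","wb"))
```

```text
[0.54589273 0.37664107 0.24434046] [ 1.79972576e+02 -1.67524085e-02 -8.78158995e+01] 3.1
```

View pics/w1.png

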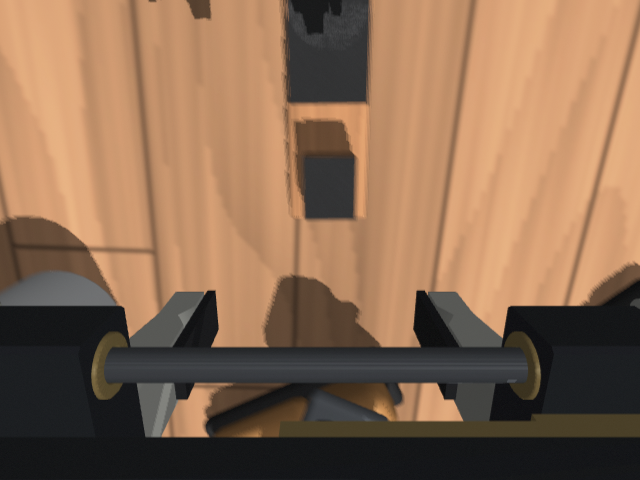

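The wrist view shows the heel block's top at about (304–355, 155–218) and the rubber's back edge at y=102 from x=288 to 368. The sole is almost aligned with the tool.

Run:
```python
from h import *
c=pickle.load(open("w1.pkl","rb"));im=c["image"]
m=cv2.inRange(im,(0,0,0),(75,75,75))
o=np.zeros_like(m);o[156:225,290:368]=m[156:225,290:368]
b=blobs(o)[0];print(cv2.boundingRect(b),cv2.minAreaRect(b))
rows=np.where(o.any(1))[0];
for v in(170,190,210):
    x=np.where(o[v])[0];print(v,x.min(),x.max())
# board edges: rubber at rows 30..95
for v in(40,60,80,95):
    x=np.where(m[v,260:400])[0]+260;print("rub",v,x.min(),x.max(), ray(c,[(x.max()+.5,v)],.027))
P=ray(c,[(304,155),(356,155),(304,219),(356,219)],.069);print(P,P.mean(0))
P=ray(c,[(288,103),(368,103)],.027);print(P,P.mean(0))
```

```text
(303, 156, 51, 62) ((328.0, 186.5), (61.0, 50.0), 90.0)
170 303 353
190 304 352
210 306 352
rub 40 287 366 [[0.50364504 0.22907024 0.027     ]]
rub 60 287 366 [[0.5023407  0.24580647 0.027     ]]
rub 80 287 365 [[0.50193954 0.26305941 0.027     ]]
rub 95 289 365 [[0.50091787 0.27630031 0.027     ]]
[[0.5566915  0.33039218 0.069     ]
 [0.51040343 0.32860993 0.069     ]
 [0.55495223 0.38924853 0.069     ]
 [0.50630205 0.38737365 0.069     ]] [0.5320873  0.35890607 0.069     ]
[[0.57448957 0.28633286 0.027     ]
 [0.49797278 0.28338867 0.027     ]] [0.53623117 0.28486077 0.027     ]
```

{"name": "play_rows", "arguments": {
  "rows": [
    {"slide":[0.057,0.05,0.15],"delta_rot":[0,0,-0.24],"fingers":1},
    {"slide":[0.057,0.047,0.25],"delta_rot":[0,0,0],"fingers":1},
    {"slide":[0,0,0.3],"delta_rot":[0,0,0],"fingers":1},
    {"slide":[0,0,0.3],"delta_rot":[0,0,0],"fingers":1},
    {"slide":[0,0,0.25],"delta_rot":[0,0,0],"fingers":1},
    {"slide":[0,0,0.1],"delta_rot":[0,0,0],"fingers":1},
    {"slide":[0,0,0.07],"delta_rot":[0,0,0],"fingers":1},
    {"slide":[0,0,0],"delta_rot":[0,0,0],"fingers":1}
  ]
}}

```text
time_s: 4.15
tcp_pos: [0.5312, 0.3605, 0.0319]
eef_rot: [-180.0, 0.0, -86.7]
contact_force: [-0.9, -0.2, 0.7]
gripper_width: 0.0876
gripper_force: 0.0
```

{"name": "play_rows", "arguments": {
  "rows": [
    {"slide":[0,0,0],"delta_rot":[0,0,0],"fingers":-1},
    {"slide":[0,0,0],"delta_rot":[0,0,0],"fingers":-1},
    {"slide":[0,0,0],"delta_rot":[0,0,0],"fingers":-1},
    {"slide":[0,0,0],"delta_rot":[0,0,0],"fingers":-1},
    {"slide":[0,0,0],"delta_rot":[0,0,0],"fingers":-1},
    {"slide":[0,0,0],"delta_rot":[0,0,0],"fingers":-1}
  ],
  "squeeze": 45
}}

```text
time_s: 4.9
tcp_pos: [0.5311, 0.3604, 0.0319]
eef_rot: [-180.0, 0.0, -86.7]
contact_force: [-0.2, -0.8, 2.4]
gripper_width: 0.0496
gripper_force: 45.0
```

{"name": "play_rows", "arguments": {
  "rows": [
    {"slide":[0,0,-0.1],"delta_rot":[0,0,0],"fingers":-1},
    {"slide":[0,0,-0.2],"delta_rot":[0,0,0],"fingers":-1},
    {"slide":[0,0,-0.2],"delta_rot":[0,0,0],"fingers":-1},
    {"slide":[0,0,0],"delta_rot":[0,0,0],"fingers":-1},
    {"slide":[0,0,0],"delta_rot":[0,0,0],"fingers":-1}
  ]
}}

```text
time_s: 5.52
tcp_pos: [0.5304, 0.3599, 0.1062]
eef_rot: [179.9, -0.0, -86.7]
contact_force: [-0.5, -0.1, -3.1]
gripper_width: 0.0493
gripper_force: 45.0
```

Run:
```python
from h import *
from plant import r
s,c=wristcam(r,"w2");print(s["tcp_pos"],s["eef_rot"],s["contact_force"],s["moment"])
pickle.dump(c,open("w2.pkl","wb"))
c=pickle.load(open("c0.pkl","rb"))["top"];im=c["image"]
hsv=cv2.cvtColor(im,cv2.COLOR_BGR2HSV)
g=cv2.inRange(hsv,(60,80,30),(95,255,255))
L=[];B=[];T=[]
for v in range(210,250,4):
    x=np.where(g[v,325:400])[0]+325;L.append((x.min()-.5,v))
for u in range(342,370,4):
    y=np.where(g[195:262,u])[0]+195;T.append((u,y.min()-.5));B.append((u,y.max()+.5))
for n,q in(("L",L),("T",T),("B",B)):
    P=ray(c,q,.03);print(n,P.mean(0),np.polyfit(P[:,1],P[:,0],1)[0] if n!="L" else np.polyfit(P[:,0],P[:,1],1)[0])
s=pickle.load(open("c0.pkl","rb"))["scene"];im2=cv2.cvtColor(s["image"],cv2.COLOR_BGR2HSV)
rd=cv2.inRange(im2,(0,150,60),(8,255,255));rd[:255]=0;rd[315:]=0;rd[:,:215]=0;rd[:,290:]=0
b=blobs(rd)[0];e=cv2.fitEllipse(cv2.convexHull(b));print("rim scene",e,ray(s,e[0],.174))
```

```text
[0.53040423 0.35986479 0.10616031] [ 1.79941753e+02 -9.53615023e-03 -8.67495822e+01] [-0.47819927 -0.10686177 -3.06577582] [ 0.18115959  0.0395298  -0.06945859]
L [0.58960038 0.03749824 0.03      ] 0.02795642932150159
T [0.64139803 0.00064757 0.03      ] -0.014025672550887845
B [0.53359566 0.00183105 0.03      ] 0.008250645870506628
rim scene ((251.08419799804688, 284.9352111816406), (41.983482360839844, 56.3261604309082), 81.4894027709961) [[ 0.58602443 -0.14334099  0.174     ]]
```

View pics/w2.png

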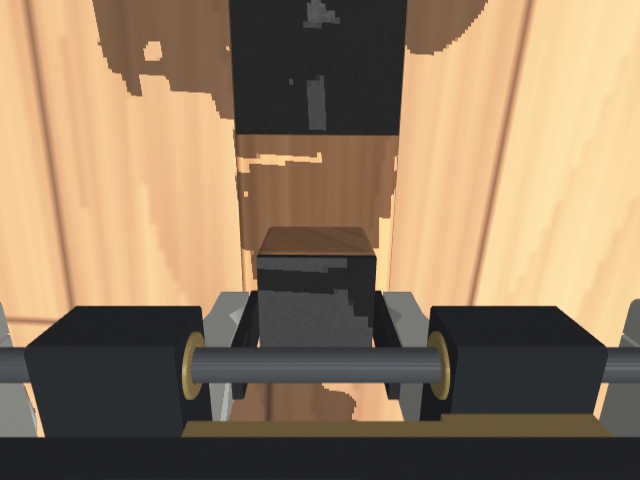

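The wrist view shows the sole held centrally: rubber back edge at y=134 from x=236 to 400, heel block from 258 to 376. It is aligned with the tool. I'll refine the press's yaw with subpixel edges and check the sole's pitch.

Run:
```python
from h import *
c=pickle.load(open("c0.pkl","rb"))["top"];im=c["image"].astype(float)
f=im[:,:,1]-im[:,:,2]  # G-R: green>0, wood<0
def cross(a):  # first crossing of 0 upward
    i=np.where((a[:-1]<0)&(a[1:]>=0))[0][0];return i-a[i]/(a[i+1]-a[i])
T=[(u,200+cross(f[200:225,u])) for u in range(342,372)]
B=[(u,262-cross(f[262:235:-1,u])) for u in range(342,372)]
L=[(330+cross(f[v,330:350]),v) for v in range(209,250)]
for n,q in(("T",T),("B",B),("L",L)):
    P=ray(c,q,.03);a,b=(0,1) if n=="L" else (1,0)
    k=np.polyfit(P[:,a],P[:,b],1);print(n,P.mean(0).round(4),k[0].round(4),np.std(P[:,b]-np.polyval(k,P[:,a])).round(4))
# rails: light grey
g=cv2.inRange(cv2.cvtColor(c["image"],cv2.COLOR_BGR2HSV),(0,0,110),(179,70,255))
g[:200]=0;g[260:]=0;g[:,:370]=0;g[:,470:]=0
for b in blobs(g,3):
    q=b[:,0];print("rail",cv2.boundingRect(b))
    for u in range(q[:,0].min(),q[:,0].max()+1,5):
        ys=np.where(g[:,u])[0]; 
        if len(ys):print(u,ys.min(),ys.max(),ray(c,(u,ys.min()),.042)[0,:2].round(4),ray(c,(u,ys.max()),.042)[0,:2].round(4))
w=pickle.load(open("w2.pkl","rb"))
for v,a,b in((5,229.5,407),(130,236,400)):
    # height where width=80mm
    z=[zz for zz in np.arange(.06,.14,.0005) if np.linalg.norm(np.subtract(*ray(w,[(a,v),(b,v)],zz)))<.08][0]
    print("board z",z,ray(w,[(a,v),(b,v)],z))
```

```text
T [ 0.6426 -0.005   0.03  ] 0.0006 0.0002
B [ 0.5326 -0.0038  0.03  ] 0.0046 0.0001
L [0.5873 0.0386 0.03  ] -0.0042 0.0002
rail (378, 248, 36, 7)
378 203 254 [ 0.6441 -0.0526] [ 0.5298 -0.0512]
383 205 253 [ 0.6395 -0.0637] [ 0.532  -0.0623]
388 206 251 [ 0.6371 -0.0748] [ 0.5364 -0.0735]
393 206 251 [ 0.6369 -0.0859] [ 0.5363 -0.0845]
398 206 251 [ 0.6368 -0.097 ] [ 0.5362 -0.0956]
403 206 251 [ 0.6367 -0.1081] [ 0.5361 -0.1067]
408 248 251 [ 0.5427 -0.1178] [ 0.536  -0.1177]
413 208 251 [ 0.6319 -0.1302] [ 0.5359 -0.1288]
rail (378, 203, 28, 7)
378 203 254 [ 0.6441 -0.0526] [ 0.5298 -0.0512]
383 205 253 [ 0.6395 -0.0637] [ 0.532  -0.0623]
388 206 251 [ 0.6371 -0.0748] [ 0.5364 -0.0735]
393 206 251 [ 0.6369 -0.0859] [ 0.5363 -0.0845]
398 206 251 [ 0.6368 -0.097 ] [ 0.5362 -0.0956]
403 206 251 [ 0.6367 -0.1081] [ 0.5361 -0.1067]
rail (413, 206, 17, 4)
413 208 251 [ 0.6319 -0.1302] [ 0.5359 -0.1288]
418 206 208 [ 0.6362 -0.1414] [ 0.6317 -0.1413]
423 206 208 [ 0.6361 -0.1524] [ 0.6316 -0.1524]
428 206 249 [ 0.6359 -0.1635] [ 0.5401 -0.1619]
rail (438, 239, 8, 5)
438 239 243 [ 0.5621 -0.1843] [ 0.5532 -0.1842]
443 240 243 [ 0.5598 -0.1953] [ 0.5531 -0.1952]
rail (425, 248, 12, 2)
425 206 248 [ 0.636  -0.1569] [ 0.5423 -0.1554]
430 248 249 [ 0.5422 -0.1664] [ 0.54   -0.1663]
435 248 249 [ 0.5421 -0.1774] [ 0.5399 -0.1773]
board z 0.08800000000000002 [[0.57509189 0.23358409 0.088     ]
 [0.49535511 0.22902232 0.088     ]]
board z 0.09000000000000002 [[0.57202431 0.28764987 0.09      ]
 [0.49228924 0.28309517 0.09      ]]
```

{"name": "play_rows", "arguments": {
  "rows": [
    {"slide":[0,0,0],"delta_rot":[0,0,0.38],"fingers":-1},
    {"slide":[0,0,0],"delta_rot":[0,0,0.38],"fingers":-1},
    {"slide":[0.25,-0.08,0],"delta_rot":[0,0,0],"fingers":-1},
    {"slide":[0.25,-0.08,0],"delta_rot":[0,0,0],"fingers":-1},
    {"slide":[0.25,-0.08,0],"delta_rot":[0,0,0],"fingers":-1},
    {"slide":[0.25,-0.08,0],"delta_rot":[0,0,0],"fingers":-1},
    {"slide":[0.27,-0.07,0],"delta_rot":[0,0,0],"fingers":-1},
    {"slide":[0,0,0],"delta_rot":[0,0,0],"fingers":-1}
  ]
}}

```text
time_s: 6.58
tcp_pos: [0.5889, 0.1668, 0.1062]
eef_rot: [179.9, -0.0, -90.5]
contact_force: [-0.4, 0.3, -3.2]
gripper_width: 0.0496
gripper_force: 45.0
```

{"name": "play_rows", "arguments": {
  "rows": [
    {"slide":[0,0,0.12],"delta_rot":[0,0,0],"fingers":-1},
    {"slide":[0,0,0.1],"delta_rot":[0,0,0],"fingers":-1},
    {"slide":[0,0,0.03],"delta_rot":[0,0,0],"fingers":-1},
    {"slide":[0,0,0],"delta_rot":[0,0,0],"fingers":-1}
  ]
}}

```text
time_s: 7.08
tcp_pos: [0.5887, 0.1698, 0.0688]
eef_rot: [180.0, -0.0, -90.2]
contact_force: [-0.2, -0.3, -4.0]
gripper_width: 0.0493
gripper_force: 45.0
```

Run:
```python
from h import *
from plant import r
s=r.get_state();print(s["tcp_pos"],s["eef_rot"],s["contact_force"],s["moment"])
c=r.capture("top");d=r.capture("scene")
a=cv2.resize(c["image"][180:280,230:480],(800,320),interpolation=cv2.INTER_CUBIC)
b=cv2.resize(d["image"][220:370,170:420],(467,280),interpolation=cv2.INTER_CUBIC)
o=np.zeros((600,800,3),np.uint8);o[:320]=a;o[320:,:467]=b;cv2.imwrite("pics/p1.png",o)
```

```text
[0.5886715  0.16975003 0.06878861] [ 1.79960826e+02 -3.73540573e-02 -9.01856821e+01] [-0.22052095 -0.25576558 -3.96426397] [ 0.22198374 -0.11673049  0.00152001]
```

View pics/p1.png

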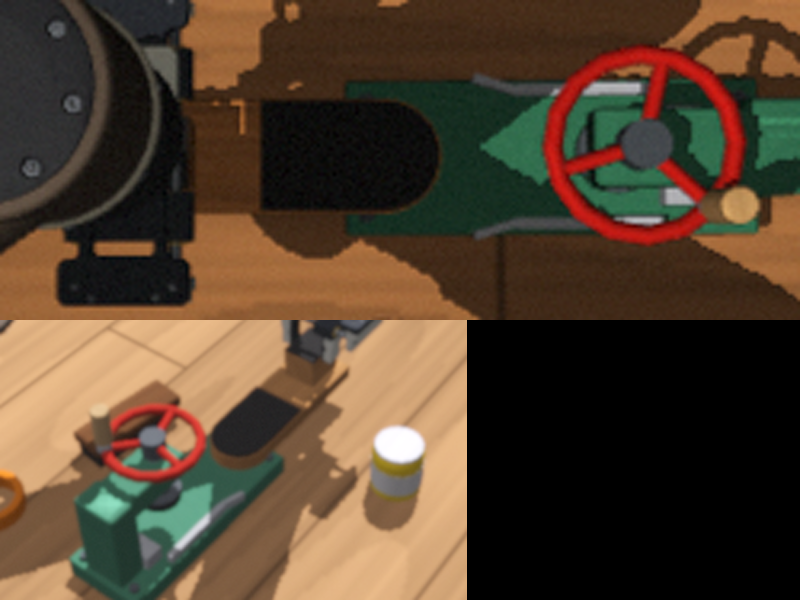

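The top view shows the sole square to the bed: rubber rows 100–212 against bed rows 82–236 in the crop. The scene view shows the sole roughly level above the bed. I'll do a quick offset check by rays.

Run:
```python
from h import *
c=pickle.load(open("c0.pkl","rb"))["top"]
for a,b,z,x in((100,212,.064,300),(100,212,.064,370),(82,236,.03,400)):
    P=ray(c,[(230+x/3.2-.35,180+a/3.2-.35),(230+x/3.2-.35,180+b/3.2-.35)],z);print(P.round(4),P.mean(0).round(4))
print(ray(c,(230+440/3.2-.35,180+155/3.2),.062))
```

```text
[[0.6258 0.0694 0.064 ]
 [0.5488 0.07   0.064 ]] [0.5873 0.0697 0.064 ]
[[0.6252 0.0213 0.064 ]
 [0.5483 0.0221 0.064 ]] [0.5868 0.0217 0.064 ]
[[ 6.409e-01 -8.000e-04  3.000e-02]
 [ 5.315e-01  4.000e-04  3.000e-02]] [ 5.862e-01 -2.000e-04  3.000e-02]
[[ 0.58625173 -0.02630248  0.062     ]]
```

{"name": "play_rows", "arguments": {
  "rows": [
    {"slide":[0,0,0.02],"delta_rot":[0,0,0],"fingers":-1},
    {"slide":[0,0,0.015],"delta_rot":[0,0,0],"fingers":-1},
    {"slide":[0,0,0],"delta_rot":[0,0,0],"fingers":-1}
  ]
}}

```text
time_s: 7.55
tcp_pos: [0.5888, 0.1695, 0.0638]
eef_rot: [180.0, -0.0, -90.2]
contact_force: [0.1, 0.1, -2.7]
gripper_width: 0.049
gripper_force: 45.0
```

{"name": "play_rows", "arguments": {
  "rows": [
    {"slide":[0,0.01,0.008],"delta_rot":[0,0,0],"fingers":-1},
    {"slide":[0.12,0,0],"delta_rot":[0,0,0],"fingers":-1},
    {"slide":[0.12,0,0],"delta_rot":[0,0,0],"fingers":-1},
    {"slide":[0.12,0,0],"delta_rot":[0,0,0],"fingers":-1},
    {"slide":[0,0,0],"delta_rot":[0,0,0],"fingers":-1}
  ]
}}

```text
time_s: 8.18
tcp_pos: [0.5868, 0.1134, 0.0627]
eef_rot: [180.0, -0.0, -90.3]
contact_force: [0.1, -1.2, -3.2]
gripper_width: 0.0489
gripper_force: 45.0
```

{"name": "play_rows", "arguments": {
  "rows": [
    {"slide":[0.1,0,0],"delta_rot":[0,0,0],"fingers":-1},
    {"slide":[0.1,0,0],"delta_rot":[0,0,0],"fingers":-1},
    {"slide":[0.1,0,0],"delta_rot":[0,0,0],"fingers":-1},
    {"slide":[0,0,0],"delta_rot":[0,0,0],"fingers":-1}
  ]
}}

```text
time_s: 8.68
tcp_pos: [0.5867, 0.0691, 0.0627]
eef_rot: [180.0, -0.0, -90.3]
contact_force: [-0.3, 0.2, -1.7]
gripper_width: 0.0487
gripper_force: 45.0
```

{"name": "play_rows", "arguments": {
  "rows": [
    {"slide":[0.07,0,0],"delta_rot":[0,0,0],"fingers":-1},
    {"slide":[0.07,0,0],"delta_rot":[0,0,0],"fingers":-1},
    {"slide":[0.07,0,0],"delta_rot":[0,0,0],"fingers":-1},
    {"slide":[0.03,0,0],"delta_rot":[0,0,0],"fingers":-1},
    {"slide":[0,0,0],"delta_rot":[0,0,0],"fingers":-1}
  ]
}}

```text
time_s: 9.3
tcp_pos: [0.5867, 0.034, 0.0627]
eef_rot: [180.0, -0.0, -90.2]
contact_force: [-0.7, 0.1, -2.4]
gripper_width: 0.0493
gripper_force: 45.0
```

{"name": "play_rows", "arguments": {
  "rows": [
    {"slide":[0.02,0,0],"delta_rot":[0,0,0],"fingers":-1},
    {"slide":[0.02,0,0],"delta_rot":[0,0,0],"fingers":-1},
    {"slide":[0.02,0,0],"delta_rot":[0,0,0],"fingers":-1},
    {"slide":[0.013,0,0],"delta_rot":[0,0,0],"fingers":-1},
    {"slide":[0,0,0],"delta_rot":[0,0,0],"fingers":-1}
  ]
}}

```text
time_s: 9.93
tcp_pos: [0.5868, 0.0234, 0.0627]
eef_rot: [180.0, -0.0, -90.2]
contact_force: [-0.5, 0.2, -2.1]
gripper_width: 0.0492
gripper_force: 45.0
```

{"name": "play_rows", "arguments": {
  "rows": [
    {"slide":[0.01,0,0],"delta_rot":[0,0,0],"fingers":-1},
    {"slide":[0.01,0,0],"delta_rot":[0,0,0],"fingers":-1}
  ]
}}

```text
time_s: 10.18
tcp_pos: [0.5868, 0.0206, 0.0627]
eef_rot: [-180.0, 0.0, -90.2]
contact_force: [0.4, -0.2, -1.8]
gripper_width: 0.0495
gripper_force: 45.0
```

{"name": "play_rows", "arguments": {
  "rows": [
    {"slide":[0.01,0,0],"delta_rot":[0,0,0],"fingers":-1},
    {"slide":[0.01,0,0],"delta_rot":[0,0,0],"fingers":-1}
  ]
}}

```text
time_s: 10.42
tcp_pos: [0.5868, 0.0175, 0.0627]
eef_rot: [-180.0, -0.0, -90.2]
contact_force: [0.3, 0.6, -2.0]
gripper_width: 0.0492
gripper_force: 45.0
```

{"name": "play_rows", "arguments": {
  "rows": [
    {"slide":[0.01,0,0],"delta_rot":[0,0,0],"fingers":-1},
    {"slide":[0.005,0,0],"delta_rot":[0,0,0],"fingers":-1}
  ]
}}

```text
time_s: 10.68
tcp_pos: [0.5873, 0.0165, 0.063]
eef_rot: [-179.9, 0.1, -90.2]
contact_force: [-0.4, 8.1, -0.5]
gripper_width: 0.0496
gripper_force: 45.0
```

The toe is against the stop: the push reads 8 N at y = 0.0165. I release, rise and check.

{"name": "play_rows", "arguments": {
  "rows": [
    {"slide":[-0.004,0,0.004],"delta_rot":[0,0,0],"fingers":1},
    {"slide":[0,0,0],"delta_rot":[0,0,0],"fingers":1},
    {"slide":[0,0,0],"delta_rot":[0,0,0],"fingers":1},
    {"slide":[0,0,-0.15],"delta_rot":[0,0,0],"fingers":1},
    {"slide":[0,0,-0.3],"delta_rot":[0,0,0],"fingers":1},
    {"slide":[0,0,-0.4],"delta_rot":[0,0,0],"fingers":1},
    {"slide":[0,0,-0.4],"delta_rot":[0,0,0],"fingers":1},
    {"slide":[0,0,-0.1],"delta_rot":[0,0,0],"fingers":1}
  ]
}}

```text
time_s: 11.68
tcp_pos: [0.5887, 0.0159, 0.2697]
eef_rot: [-179.6, 0.1, -90.2]
contact_force: [0.8, -0.7, -0.6]
gripper_width: 0.0874
gripper_force: 0.0
```

Run:
```python
from h import *
from plant import r
s,c=wristcam(r);print(s["tcp_pos"],s["eef_rot"],s["contact_force"])
t=r.capture("scene")
o=np.zeros((600,800,3),np.uint8);o[:300,:400]=cv2.resize(c["image"],(400,300))
o[300:,:400]=cv2.resize(t["image"][220:370,170:370],(400,300),interpolation=cv2.INTER_CUBIC)
t=r.capture("top");o[:300,400:]=cv2.resize(t["image"][170:290,320:480],(400,300),interpolation=cv2.INTER_CUBIC)
cv2.imwrite("pics/p2.png",o)
pickle.dump((c,t),open("p2.pkl","wb"))
```

```text
[0.58865316 0.0159331  0.26966928] [-1.79574372e+02  7.97010700e-02 -9.02003006e+01] [ 0.79479194 -0.68085457 -0.63172948]
```

View pics/p2.png

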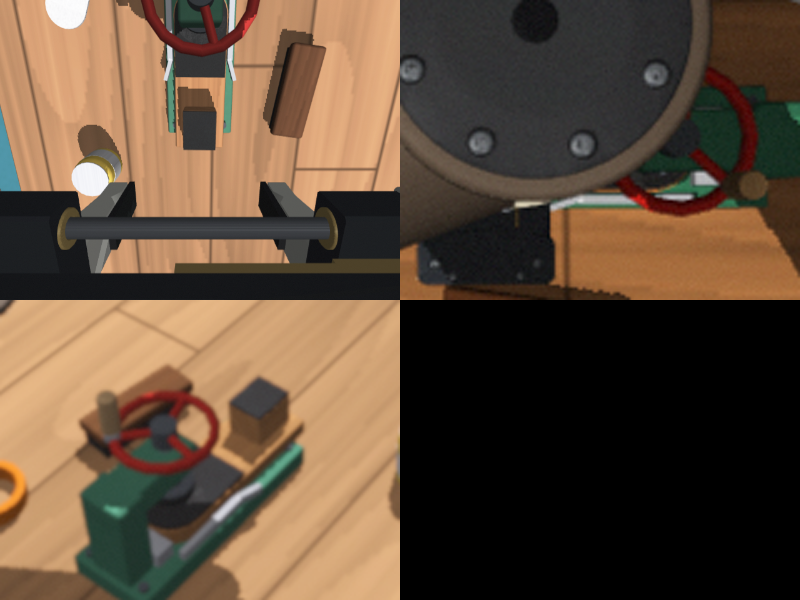

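The pictures show the sole between the rails under the foot and the handle unmoved in the top crop at (753, 186). Next I go over the handle, descend and close.

{"name": "play_rows", "arguments": {
  "rows": [
    {"slide":[0.25,0.055,0],"delta_rot":[0,0,0],"fingers":1},
    {"slide":[0.35,0.07,0],"delta_rot":[0,0,0],"fingers":1},
    {"slide":[0.35,0.07,0],"delta_rot":[0,0,0],"fingers":1},
    {"slide":[0.25,0.055,0],"delta_rot":[0,0,0],"fingers":1},
    {"slide":[0.113,0.02,0],"delta_rot":[0,0,0],"fingers":1},
    {"slide":[0,0,0],"delta_rot":[0,0,0],"fingers":1}
  ]
}}

```text
time_s: 12.58
tcp_pos: [0.5448, -0.1815, 0.2629]
eef_rot: [179.8, 0.0, -90.3]
contact_force: [-0.3, 0.2, 1.0]
gripper_width: 0.0877
gripper_force: 0.0
```

Run:
```python
from h import *
from plant import r
s,c=wristcam(r,"w3");print(s["tcp_pos"],s["eef_rot"],s["contact_force"])
t=r.capture("scene");cv2.imwrite("pics/w3.png",np.hstack([cv2.resize(c["image"],(400,300)),cv2.resize(t["image"][200:350,150:350],(400,300))]))
```

```text
[ 0.54480155 -0.18153193  0.26290723] [ 1.79845523e+02  1.32000312e-02 -9.03092896e+01] [-0.31318877  0.16024307  0.96456714]
```

View pics/w3.png

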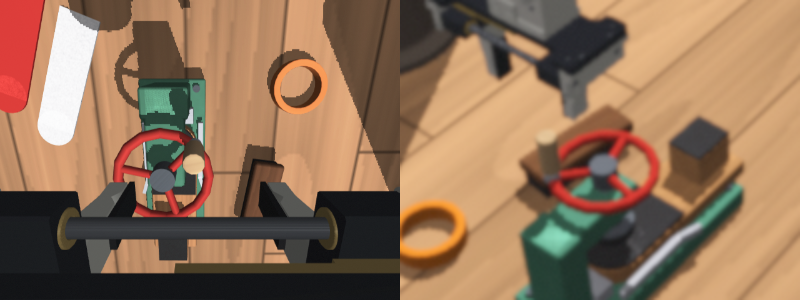

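Run:
```python
from h import *
from plant import r
s,c=wristcam(r)
im=c["image"];hsv=cv2.cvtColor(im,cv2.COLOR_BGR2HSV)
print(ray(c,[(311,260)],.234), "rim/hub", ray(c,[(260,289)],.182))
print("proj tcp",[ (lambda q:(c["fx"]*q[0]/q[2]+c["cx"],c["fy"]*q[1]/q[2]+c["cy"]))(c["R"]@s["tcp_pos"]+c["t"])])
t=pickle.load(open("c0.pkl","rb"))["scene"]
pj=lambda X:(lambda q:(t["fx"]*q[0]/q[2]+t["cx"],t["fy"]*q[1]/q[2]+t["cy"]))(t["R"]@np.array(X)+t["t"])
print("scene: handle top pred",pj([.548,-.181,.234]),"tcp",pj(s["tcp_pos"]), "seen", 150+546/2,200+133/2)
```

```text
[[ 0.54668006 -0.18218831  0.234     ]] rim/hub [[ 0.58486058 -0.13995256  0.182     ]]
proj tcp [(np.float64(312.88278074670876), np.float64(284.19369988321534))]
scene: handle top pred (np.float64(222.60241669356523), np.float64(267.36524194612923)) tcp (np.float64(220.2059910255944), np.float64(256.17275173536655)) seen 423.0 266.5
```

The wrist ray puts the handle at (0.547, −0.182), which agrees with the top view. I descend and close.

{"name": "play_rows", "arguments": {
  "rows": [
    {"slide":[0,-0.013,0.1],"delta_rot":[0,0,0],"fingers":1},
    {"slide":[0,0,0.2],"delta_rot":[0,0,0],"fingers":1},
    {"slide":[0,0,0.1],"delta_rot":[0,0,0],"fingers":1},
    {"slide":[0,0,0],"delta_rot":[0,0,0],"fingers":-1},
    {"slide":[0,0,0],"delta_rot":[0,0,0],"fingers":-1},
    {"slide":[0,0,0],"delta_rot":[0,0,0],"fingers":-1},
    {"slide":[0,0,0],"delta_rot":[0,0,0],"fingers":-1},
    {"slide":[0,0,0],"delta_rot":[0,0,0],"fingers":-1}
  ],
  "squeeze": 50
}}

```text
time_s: 13.72
tcp_pos: [0.5476, -0.1809, 0.205]
eef_rot: [-180.0, -0.0, -90.2]
contact_force: [0.0, 0.5, -0.0]
gripper_width: 0.0435
gripper_force: 0.0
```

{"name": "play_rows", "arguments": {
  "rows": [
    {"slide":[0,0,0],"delta_rot":[0,0,0],"fingers":-1},
    {"slide":[0,0,0],"delta_rot":[0,0,0],"fingers":-1},
    {"slide":[0,0,0],"delta_rot":[0,0,0],"fingers":-1}
  ]
}}

```text
time_s: 14.1
tcp_pos: [0.5481, -0.1809, 0.2047]
eef_rot: [-179.9, -0.0, -90.2]
contact_force: [2.2, -0.3, -1.0]
gripper_width: 0.0179
gripper_force: 50.0
```

Run:
```python
from h import *
from plant import r
s,c=wristcam(r);print(s["gripper_width"],s["contact_force"])
t=r.capture("scene");cv2.imwrite("pics/w4.png",np.hstack([cv2.resize(c["image"][180:420,160:480],(400,300)),cv2.resize(t["image"][220:310,180:300],(400,300),interpolation=cv2.INTER_CUBIC)]))
```

```text
0.017904478180624055 [ 2.19065809 -0.3483148  -1.00224666]
```

View pics/w4.png

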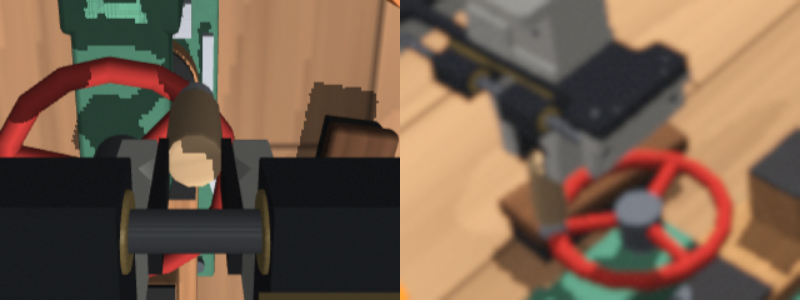

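The handle sits between the pads, with its top at crop (192, 160). I'll check its offset along the pads by ray.

Run:
```python
from h import *
from plant import r
s,c=wristcam(r)
print(s["tcp_pos"],ray(c,[(314,308),(314,296),(314,322)],.234))
```

```text
[ 0.54809815 -0.18083473  0.20469886] [[ 0.54736361 -0.18273484  0.234     ]
 [ 0.54733852 -0.18846484  0.234     ]
 [ 0.54739354 -0.17589871  0.234     ]]
```

```bash
cat > plan.py <<'E'
import sys,json,numpy as np
# usage: th0(deg) cx cy R step_rad n [x0 y0 = commanded start]
a=[float(v) for v in sys.argv[1:]];th0,cx,cy,R,st,n=a[:6]
th=np.radians(th0)-st*np.arange(0,int(n)+1)
P=np.c_[cx+R*np.cos(th),cy+R*np.sin(th)]
if len(a)>6:P[0]=a[6:8]
w=np.radians(-90.2);A=np.array([[np.cos(w),np.sin(w)],[np.sin(w),-np.cos(w)]])
Q=(P-P[0])@A.T/.15
D=np.diff(np.round(Q,3),axis=0).round(3)
print(D.tolist(),"end",P[-1].round(4),np.degrees(th[-1]).round(1))
E
python3 plan.py 225.9 .5862 -.1415 .0548 .05 4
python3 plan.py 214.4 .5862 -.1415 .0548 .12 8
```

```text
[[-0.013, 0.013], [-0.014, 0.012], [-0.014, 0.011], [-0.015, 0.011]] end [ 0.541  -0.1725] 214.4
[[-0.037, 0.023], [-0.04, 0.018], [-0.042, 0.013], [-0.043, 0.008], [-0.044, 0.003], [-0.044, -0.003], [-0.043, -0.008], [-0.042, -0.012]] end [ 0.5349 -0.1222] 159.4
```

{"name": "play_rows", "arguments": {
  "rows": [
    {"slide":[-0.013,0.013,0],"delta_rot":[0,0,0],"fingers":-1},
    {"slide":[-0.014,0.012,0],"delta_rot":[0,0,0],"fingers":-1},
    {"slide":[-0.014,0.011,0],"delta_rot":[0,0,0],"fingers":-1},
    {"slide":[-0.015,0.011,0],"delta_rot":[0,0,0],"fingers":-1}
  ]
}}

```text
time_s: 14.75
tcp_pos: [0.5418, -0.1736, 0.2048]
eef_rot: [-179.9, -0.1, -90.2]
contact_force: [7.4, -7.1, -5.3]
gripper_width: 0.0179
gripper_force: 50.0
```

{"name": "play_rows", "arguments": {
  "rows": [
    {"slide":[-0.037,0.023,0],"delta_rot":[0,0,0],"fingers":-1},
    {"slide":[-0.04,0.018,0],"delta_rot":[0,0,0],"fingers":-1},
    {"slide":[-0.042,0.013,0],"delta_rot":[0,0,0],"fingers":-1},
    {"slide":[-0.043,0.008,0],"delta_rot":[0,0,0],"fingers":-1},
    {"slide":[-0.044,0.003,0],"delta_rot":[0,0,0],"fingers":-1},
    {"slide":[-0.044,-0.003,0],"delta_rot":[0,0,0],"fingers":-1},
    {"slide":[-0.043,-0.008,0],"delta_rot":[0,0,0],"fingers":-1},
    {"slide":[-0.042,-0.012,0],"delta_rot":[0,0,0],"fingers":-1}
  ]
}}

```text
time_s: 15.75
tcp_pos: [0.5333, -0.1244, 0.2047]
eef_rot: [179.9, -0.2, -90.2]
contact_force: [1.1, -11.6, -2.2]
gripper_width: 0.0175
gripper_force: 50.0
```

```bash
python3 plan.py 159.4 .5862 -.1415 .0548 .07 8;python3 plan.py 127.3 .5862 -.1415 .0548 .06 8;python3 plan.py 99.8 .5862 -.1415 .0548 .05 8
```

```text
[[-0.024, -0.01], [-0.023, -0.011], [-0.022, -0.013], [-0.021, -0.015], [-0.02, -0.015], [-0.019, -0.018], [-0.017, -0.018], [-0.016, -0.02]] end [ 0.553  -0.0979] 127.3
[[-0.013, -0.018], [-0.012, -0.018], [-0.01, -0.019], [-0.01, -0.02], [-0.008, -0.021], [-0.007, -0.02], [-0.005, -0.022], [-0.005, -0.021]] end [ 0.5769 -0.0875] 99.8
[[-0.003, -0.018], [-0.002, -0.018], [0.0, -0.018], [0.0, -0.019], [0.0, -0.018], [0.002, -0.018], [0.003, -0.018], [0.004, -0.018]] end [ 0.5986 -0.0881] 76.9
```

{"name": "play_rows", "arguments": {
  "rows": [
    {"slide":[-0.024,-0.01,0],"delta_rot":[0,0,0],"fingers":-1},
    {"slide":[-0.023,-0.011,0],"delta_rot":[0,0,0],"fingers":-1},
    {"slide":[-0.022,-0.013,0],"delta_rot":[0,0,0],"fingers":-1},
    {"slide":[-0.021,-0.015,0],"delta_rot":[0,0,0],"fingers":-1},
    {"slide":[-0.02,-0.015,0],"delta_rot":[0,0,0],"fingers":-1},
    {"slide":[-0.019,-0.018,0],"delta_rot":[0,0,0],"fingers":-1},
    {"slide":[-0.017,-0.018,0],"delta_rot":[0,0,0],"fingers":-1},
    {"slide":[-0.016,-0.02,0],"delta_rot":[0,0,0],"fingers":-1}
  ]
}}

```text
time_s: 16.75
tcp_pos: [0.5491, -0.1002, 0.2046]
eef_rot: [179.6, -0.2, -90.3]
contact_force: [-8.9, -7.1, 5.4]
gripper_width: 0.0181
gripper_force: 50.0
```

```bash
t=127.3; for i in 1 2 3 4 5 6 7 8 9 10 11 12; do python3 plan.py $t .5862 -.1415 .0548 .055 6; t=$(python3 -c "print(round($t-18.9076,2))"); done
```

```text
[[-0.012, -0.016], [-0.011, -0.017], [-0.01, -0.018], [-0.009, -0.018], [-0.008, -0.018], [-0.006, -0.019]] end [ 0.5689 -0.0895] 108.4
[[-0.006, -0.019], [-0.005, -0.02], [-0.003, -0.019], [-0.003, -0.02], [-0.002, -0.02], [0.0, -0.02]] end [ 0.5867 -0.0867] 89.5
[[0.001, -0.02], [0.001, -0.02], [0.003, -0.02], [0.004, -0.02], [0.005, -0.019], [0.006, -0.019]] end [ 0.6044 -0.0898] 70.6
[[0.007, -0.019], [0.008, -0.018], [0.009, -0.018], [0.011, -0.017], [0.011, -0.017], [0.012, -0.016]] end [ 0.6202 -0.0985] 51.7
[[0.013, -0.015], [0.014, -0.015], [0.014, -0.014], [0.015, -0.013], [0.016, -0.013], [0.017, -0.011]] end [ 0.6323 -0.1119] 32.8
[[0.017, -0.01], [0.018, -0.01], [0.018, -0.008], [0.019, -0.008], [0.019, -0.006], [0.019, -0.006]] end [ 0.6394 -0.1284] 13.8
[[0.02, -0.004], [0.019, -0.004], [0.02, -0.002], [0.02, -0.001], [0.021, 0.0], [0.02, 0.001]] end [ 0.6408 -0.1463] -5.1
[[0.02, 0.002], [0.02, 0.004], [0.019, 0.004], [0.02, 0.006], [0.019, 0.006], [0.018, 0.008]] end [ 0.6363 -0.1638] -24.0
[[0.018, 0.009], [0.018, 0.009], [0.017, 0.011], [0.016, 0.011], [0.016, 0.013], [0.015, 0.013]] end [ 0.6264 -0.1788] -42.9
[[0.014, 0.014], [0.014, 0.015], [0.013, 0.015], [0.012, 0.017], [0.011, 0.016], [0.01, 0.018]] end [ 0.6121 -0.1898] -61.8
[[0.009, 0.018], [0.008, 0.018], [0.007, 0.019], [0.006, 0.019], [0.005, 0.02], [0.004, 0.02]] end [ 0.595  -0.1956] -80.7
[[0.003, 0.02], [0.001, 0.02], [0.001, 0.02], [-0.001, 0.02], [-0.001, 0.02], [-0.003, 0.02]] end [ 0.577  -0.1955] -99.6
```

{"name": "play_rows", "arguments": {
  "rows": [
    {"slide":[-0.012,-0.016,0],"delta_rot":[0,0,0],"fingers":-1},
    {"slide":[-0.011,-0.017,0],"delta_rot":[0,0,0],"fingers":-1},
    {"slide":[-0.01,-0.018,0],"delta_rot":[0,0,0],"fingers":-1},
    {"slide":[-0.009,-0.018,0],"delta_rot":[0,0,0],"fingers":-1},
    {"slide":[-0.008,-0.018,0],"delta_rot":[0,0,0],"fingers":-1},
    {"slide":[-0.006,-0.019,0],"delta_rot":[0,0,0],"fingers":-1}
  ]
}}

```text
time_s: 17.5
tcp_pos: [0.5643, -0.0907, 0.2045]
eef_rot: [179.6, -0.1, -90.2]
contact_force: [-10.7, -0.0, 9.6]
gripper_width: 0.0179
gripper_force: 50.0
```

{"name": "play_rows", "arguments": {
  "rows": [
    {"slide":[-0.006,-0.019,0],"delta_rot":[0,0,0],"fingers":-1},
    {"slide":[-0.005,-0.02,0],"delta_rot":[0,0,0],"fingers":-1},
    {"slide":[-0.003,-0.019,0],"delta_rot":[0,0,0],"fingers":-1},
    {"slide":[-0.003,-0.02,0],"delta_rot":[0,0,0],"fingers":-1},
    {"slide":[-0.002,-0.02,0],"delta_rot":[0,0,0],"fingers":-1},
    {"slide":[0,-0.02,0],"delta_rot":[0,0,0],"fingers":-1}
  ]
}}

```text
time_s: 18.25
tcp_pos: [0.5825, -0.0865, 0.2045]
eef_rot: [179.6, 0.0, -90.2]
contact_force: [-11.3, 4.6, 7.9]
gripper_width: 0.018
gripper_force: 50.0
```

{"name": "play_rows", "arguments": {
  "rows": [
    {"slide":[0.001,-0.02,0],"delta_rot":[0,0,0],"fingers":-1},
    {"slide":[0.001,-0.02,0],"delta_rot":[0,0,0],"fingers":-1},
    {"slide":[0.003,-0.02,0],"delta_rot":[0,0,0],"fingers":-1},
    {"slide":[0.004,-0.02,0],"delta_rot":[0,0,0],"fingers":-1},
    {"slide":[0.005,-0.019,0],"delta_rot":[0,0,0],"fingers":-1},
    {"slide":[0.006,-0.019,0],"delta_rot":[0,0,0],"fingers":-1}
  ]
}}

```text
time_s: 19.0
tcp_pos: [0.6011, -0.0885, 0.2045]
eef_rot: [179.7, 0.1, -90.2]
contact_force: [-8.2, 8.3, 6.8]
gripper_width: 0.018
gripper_force: 50.0
```

{"name": "play_rows", "arguments": {
  "rows": [
    {"slide":[0.007,-0.019,0],"delta_rot":[0,0,0],"fingers":-1},
    {"slide":[0.008,-0.018,0],"delta_rot":[0,0,0],"fingers":-1},
    {"slide":[0.009,-0.018,0],"delta_rot":[0,0,0],"fingers":-1},
    {"slide":[0.011,-0.017,0],"delta_rot":[0,0,0],"fingers":-1},
    {"slide":[0.011,-0.017,0],"delta_rot":[0,0,0],"fingers":-1},
    {"slide":[0.012,-0.016,0],"delta_rot":[0,0,0],"fingers":-1}
  ]
}}

```text
time_s: 19.75
tcp_pos: [0.6178, -0.0965, 0.2046]
eef_rot: [179.8, 0.2, -90.2]
contact_force: [-6.3, 9.5, 4.9]
gripper_width: 0.018
gripper_force: 50.0
```

{"name": "play_rows", "arguments": {
  "rows": [
    {"slide":[0.013,-0.015,0],"delta_rot":[0,0,0],"fingers":-1},
    {"slide":[0.014,-0.015,0],"delta_rot":[0,0,0],"fingers":-1},
    {"slide":[0.014,-0.014,0],"delta_rot":[0,0,0],"fingers":-1},
    {"slide":[0.015,-0.013,0],"delta_rot":[0,0,0],"fingers":-1},
    {"slide":[0.016,-0.013,0],"delta_rot":[0,0,0],"fingers":-1},
    {"slide":[0.017,-0.011,0],"delta_rot":[0,0,0],"fingers":-1}
  ]
}}

```text
time_s: 20.5
tcp_pos: [0.6308, -0.1095, 0.2046]
eef_rot: [179.9, 0.2, -90.2]
contact_force: [-2.6, 9.7, 3.8]
gripper_width: 0.0177
gripper_force: 50.0
```

{"name": "play_rows", "arguments": {
  "rows": [
    {"slide":[0.017,-0.01,0],"delta_rot":[0,0,0],"fingers":-1},
    {"slide":[0.018,-0.01,0],"delta_rot":[0,0,0],"fingers":-1},
    {"slide":[0.018,-0.008,0],"delta_rot":[0,0,0],"fingers":-1},
    {"slide":[0.019,-0.008,0],"delta_rot":[0,0,0],"fingers":-1},
    {"slide":[0.019,-0.006,0],"delta_rot":[0,0,0],"fingers":-1},
    {"slide":[0.019,-0.006,0],"delta_rot":[0,0,0],"fingers":-1}
  ]
}}

```text
time_s: 21.25
tcp_pos: [0.6388, -0.1258, 0.2046]
eef_rot: [-180.0, 0.2, -90.1]
contact_force: [-1.0, 11.6, 4.0]
gripper_width: 0.0178
gripper_force: 50.0
```

{"name": "play_rows", "arguments": {
  "rows": [
    {"slide":[0.02,-0.004,0],"delta_rot":[0,0,0],"fingers":-1},
    {"slide":[0.019,-0.004,0],"delta_rot":[0,0,0],"fingers":-1},
    {"slide":[0.02,-0.002,0],"delta_rot":[0,0,0],"fingers":-1},
    {"slide":[0.02,-0.001,0],"delta_rot":[0,0,0],"fingers":-1},
    {"slide":[0.021,0,0],"delta_rot":[0,0,0],"fingers":-1},
    {"slide":[0.02,0.001,0],"delta_rot":[0,0,0],"fingers":-1}
  ]
}}

```text
time_s: 22.0
tcp_pos: [0.641, -0.1438, 0.2047]
eef_rot: [-179.9, 0.2, -90.1]
contact_force: [2.5, 10.7, 0.9]
gripper_width: 0.0182
gripper_force: 50.0
```

{"name": "play_rows", "arguments": {
  "rows": [
    {"slide":[0.02,0.002,0],"delta_rot":[0,0,0],"fingers":-1},
    {"slide":[0.02,0.004,0],"delta_rot":[0,0,0],"fingers":-1},
    {"slide":[0.019,0.004,0],"delta_rot":[0,0,0],"fingers":-1},
    {"slide":[0.02,0.006,0],"delta_rot":[0,0,0],"fingers":-1},
    {"slide":[0.019,0.006,0],"delta_rot":[0,0,0],"fingers":-1},
    {"slide":[0.018,0.008,0],"delta_rot":[0,0,0],"fingers":-1}
  ]
}}

```text
time_s: 22.75
tcp_pos: [0.6372, -0.1614, 0.2048]
eef_rot: [-179.8, 0.2, -90.1]
contact_force: [5.4, 9.4, -0.0]
gripper_width: 0.018
gripper_force: 50.0
```

{"name": "play_rows", "arguments": {
  "rows": [
    {"slide":[0.018,0.009,0],"delta_rot":[0,0,0],"fingers":-1},
    {"slide":[0.018,0.009,0],"delta_rot":[0,0,0],"fingers":-1},
    {"slide":[0.017,0.011,0],"delta_rot":[0,0,0],"fingers":-1},
    {"slide":[0.016,0.011,0],"delta_rot":[0,0,0],"fingers":-1},
    {"slide":[0.016,0.013,0],"delta_rot":[0,0,0],"fingers":-1},
    {"slide":[0.015,0.013,0],"delta_rot":[0,0,0],"fingers":-1}
  ]
}}

```text
time_s: 23.5
tcp_pos: [0.6284, -0.1763, 0.2048]
eef_rot: [-179.7, 0.2, -90.1]
contact_force: [8.8, 9.0, -1.2]
gripper_width: 0.0177
gripper_force: 50.0
```

12.5 N might be the bite, so I switch to slow 1.6 mm steps.

```bash
t=-42.9; for i in 1 2 3 4 5 6; do python3 plan.py $t .5862 -.1415 .0548 .03 3; t=$(python3 -c "print(round($t-5.1566,2))"); done
cat > ft.py <<'E'
from plant import r
import numpy as np
s=r.get_state();p=s["tcp_pos"][:2]-[.5862,-.1415];f=s["contact_force"][:2];u=p/np.linalg.norm(p)
print(np.degrees(np.arctan2(p[1],p[0])).round(1),np.linalg.norm(p).round(4),"Ft",(-f@[u[1],-u[0]]).round(2),"Fr",(f@u).round(2))
E
```

```text
[[0.008, 0.008], [0.008, 0.007], [0.007, 0.008]] end [ 0.6228 -0.1823] -48.1
[[0.007, 0.008], [0.007, 0.009], [0.007, 0.008]] end [ 0.619  -0.1854] -53.2
[[0.006, 0.009], [0.007, 0.009], [0.006, 0.009]] end [ 0.6149 -0.1882] -58.4
[[0.006, 0.009], [0.005, 0.01], [0.005, 0.01]] end [ 0.6106 -0.1906] -63.5
[[0.005, 0.01], [0.004, 0.01], [0.004, 0.01]] end [ 0.6061 -0.1926] -68.7
[[0.004, 0.01], [0.003, 0.011], [0.004, 0.01]] end [ 0.6014 -0.1941] -73.9
```

{"name": "play_rows", "arguments": {
  "rows": [
    {"slide":[0.008,0.007,0],"delta_rot":[0,0,0],"fingers":-1},
    {"slide":[0.008,0.008,0],"delta_rot":[0,0,0],"fingers":-1},
    {"slide":[0.007,0.008,0],"delta_rot":[0,0,0],"fingers":-1}
  ]
}}

```text
time_s: 23.88
tcp_pos: [0.6255, -0.1795, 0.2048]
eef_rot: [-179.6, 0.2, -90.1]
contact_force: [10.4, 9.1, -2.0]
gripper_width: 0.0179
gripper_force: 50.0
```

```bash
python3 ft.py
```

```text
-44.1 0.0547 Ft 13.76 Fr 1.17
```

{"name": "play_rows", "arguments": {
  "rows": [
    {"slide":[0.007,0.008,0],"delta_rot":[0,0,0],"fingers":-1},
    {"slide":[0.007,0.009,0],"delta_rot":[0,0,0],"fingers":-1},
    {"slide":[0.007,0.008,0],"delta_rot":[0,0,0],"fingers":-1}
  ]
}}

```text
time_s: 24.25
tcp_pos: [0.6223, -0.1826, 0.2048]
eef_rot: [-179.6, 0.2, -90.1]
contact_force: [11.9, 10.0, -3.7]
gripper_width: 0.0178
gripper_force: 50.0
```

```bash
python3 ft.py
```

```text
-48.7 0.0547 Ft 15.6 Fr 0.33
```

{"name": "play_rows", "arguments": {
  "rows": [
    {"slide":[0.006,0.009,0],"delta_rot":[0,0,0],"fingers":-1}
  ]
}}

```text
time_s: 24.38
tcp_pos: [0.6212, -0.1835, 0.2048]
eef_rot: [-179.6, 0.2, -90.1]
contact_force: [13.6, 9.1, -3.1]
gripper_width: 0.0181
gripper_force: 50.0
```

```bash
python3 ft.py
```

```text
-50.2 0.0546 Ft 16.26 Fr 1.76
```

{"name": "play_rows", "arguments": {
  "rows": [
    {"slide":[-0.008,-0.01,0],"delta_rot":[0,0,0],"fingers":-1},
    {"slide":[-0.006,-0.008,0],"delta_rot":[0,0,0],"fingers":-1},
    {"slide":[0,0,0],"delta_rot":[0,0,0],"fingers":-1}
  ]
}}

```text
time_s: 24.75
tcp_pos: [0.6214, -0.1831, 0.2047]
eef_rot: [-179.8, 0.1, -90.2]
contact_force: [6.3, 4.1, -1.5]
gripper_width: 0.0179
gripper_force: 50.0
```

```bash
python3 ft.py
```

```text
-49.8 0.0545 Ft 7.51 Fr 0.92
```

{"name": "play_rows", "arguments": {
  "rows": [
    {"slide":[-0.01,-0.012,0],"delta_rot":[0,0,0],"fingers":-1},
    {"slide":[0,0,0],"delta_rot":[0,0,0],"fingers":1},
    {"slide":[0,0,0],"delta_rot":[0,0,0],"fingers":1},
    {"slide":[0,0,0],"delta_rot":[0,0,0],"fingers":1},
    {"slide":[0,0,0],"delta_rot":[0,0,0],"fingers":1},
    {"slide":[0,0,-0.2],"delta_rot":[0,0,0],"fingers":1},
    {"slide":[0,0,-0.3],"delta_rot":[0,0,0],"fingers":1},
    {"slide":[0,0,-0.3],"delta_rot":[0,0,0],"fingers":1}
  ]
}}

```text
time_s: 25.75
tcp_pos: [0.6213, -0.1828, 0.3259]
eef_rot: [180.0, -0.0, -90.2]
contact_force: [0.8, -0.2, -0.2]
gripper_width: 0.0823
gripper_force: 0.0
```

{"name": "play_rows", "arguments": {
  "rows": [
    {"slide":[0,0,0],"delta_rot":[0,0,0],"fingers":1},
    {"slide":[0,0,0],"delta_rot":[0,0,0],"fingers":1}
  ]
}}

```text
time_s: 26.0
tcp_pos: [0.6213, -0.1826, 0.3243]
eef_rot: [180.0, 0.0, -90.2]
contact_force: [-0.5, 0.1, -0.8]
gripper_width: 0.0873
gripper_force: 0.0
```

Run:
```python
from h import *
from plant import r
t=r.capture("scene");s,c=wristcam(r);print(s["contact_force"],s["tcp_pos"])
cv2.imwrite("pics/end.png",np.hstack([cv2.resize(t["image"][200:350,150:350],(400,300)),cv2.resize(c["image"],(400,300))]))
```

```text
[ 0.2234977  -0.65341294 -0.33786491] [ 0.62111418 -0.18260278  0.32359453]
```

View pics/end.png

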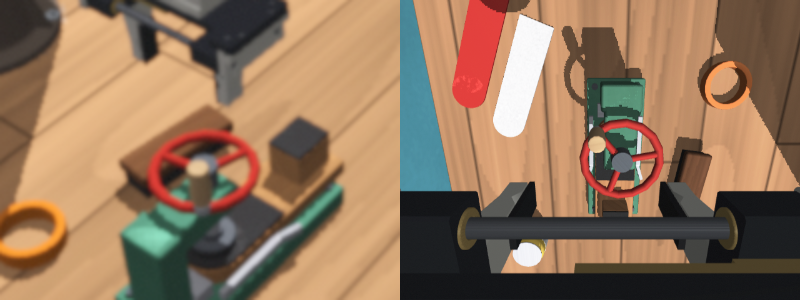

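The pictures show the foot down on the sole, the sole still in the rails, the gripper clear and the bystanders in place. I hand in.

```bash
python3 -c "
from plant import r
print(r.close_job())"
```

```text
the job is handed in; nothing more can be done
None
```

I handed the job in at about 26 s: the sole is clamped in the press with its toe at the stop, the last handle push read about 16.3 N, the gripper is clear, and the tin, brush and tape roll look unmoved; no verdict came back.

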